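# Rock the plug-in module out of its test dock

## Task

Take the tall aluminium-can module out of the test dock: swing the dock's hold-down latch by its knob a quarter turn to its open stop, then grip the can and, with its foot still in the socket, rock it about seven degrees away from the robot and then about as far past upright back towards the robot, instead of pulling it out straight. Rock on until it is free, lift it, and finish still holding it upright in the gripper over its socket, with its foot just clear, about a finger's breadth above the dock; leave the latch open and the other things on the table where they are.

Things in the scene. Friction and masses are not known exactly. Their poses are not given: they have to be found in the camera images.
- dock: Test dock fixed to the table: grey and dark steel block, 110 mm along x, 145 mm along y (y = -115 to +30 mm), top face 36 mm above the table. Origin: on the table under the latch's axis. x points to its far side (away from the robot, within 32 degrees of the robot's x), y along it towards the closed latch's knob, z up
- socket (a point): Centre of the socket's mouth in the dock's top face, at y = -70 mm of the dock. Socket 56 mm along x, 31.5 mm along y, 18 mm deep. In it two sprung brass pads grip the near and far faces of the module's foot by friction, about 18 N each, from 3 to 15 mm below the mouth; they yield up to 4 mm
- latch (a joint): Latch angle: 0 = closed, toe over the module's ear; 1.571 = open stop. Opens counter-clockwise seen from above about the dock's z; starts between 0 and 0.2; stiff (0.12 N m), stays where left. A flat steel lever, top 56 mm above the table: a 45 mm toe and, opposite, a 75 mm arm. Closed, the arm points along the dock's +y; open, along -x (to the robot)
- latch_knob (a point): Middle of the latch's upright black round knob, 76 mm above the table, at the end of the arm 75 mm from the latch axis. The knob has diameter 16 mm and is 40 mm tall, from 56 to 96 mm above the table; it is fixed to the arm and turns with it
- module_center (a point): Centre of the plug-in module, half-way up its 84 mm height; axes as the dock's at the start. An aluminium can 50 mm along x, 40 mm along y, 70 mm tall on a black foot 36 x 30 x 14 mm. Seated, the can's underside rests on the dock's top. An ear 24 mm wide, 8 mm high sticks out 18 mm at the can's bottom on the +y side, 2 mm under the closed latch's toe
- module_top (a point): Centre of the module's top face, 42 mm above module_center along the module's z
- module_foot (a point): Centre of the underside of the module's foot, 42 mm below module_center along the module's z; 22 mm above the table when seated
- board_a: Bystander: bare copper circuit board, 60 x 50 mm, 13 mm tall with its parts, near the dock; origin under its centre
- board_b: Bystander: bare copper circuit board, 50 x 42 mm, 13 mm tall, near the dock; origin under its centre
- battery_a: Bystander: block battery lying flat, 26 x 44 x 17 mm, near the dock; origin under its centre
- battery_b: Bystander: block battery lying flat, 26 x 44 x 17 mm, at the left of the table; origin under its centre
- spare_can: Bystander: small spare aluminium can lying down, 70 x 34 x 30 mm, near the dock; origin under its centre
- screwdriver: Bystander: screwdriver lying beside the dock, 170 mm long; origin under it
- recorder: Bystander: black pocket recorder standing upright, 36 x 64 x 115 mm, at the left of the table; origin under its centre
- mug: Bystander: white mug, 76 mm across, 90 mm tall, at the left of the table; origin under its centre
- module: The plug-in module (0.2 to 0.35 kg); origin at module_foot, axes as module_center. Rocked, it tips over the can's lower near or far edge, 25 mm from its centre, and the other side of the foot slides up along its pad
Things that resemble listed ones, but are neither listed nor needed, are in the scene too. Leave any yellow look-alike of the module alone.

How it is judged:
By the outcome, as a careful person would: the job done as asked, in the order asked, and still so for the second after the job is handed in, while the arm keeps its last pose, push and grip.
It also fails if it takes over 48 s, if anything falls off the work surface, if the arm or the gripper's body presses on something with over 40 N, if the wrist force passes 120 N, or if a joint passes its speed limit or range.

## Robot

A 6-joint arm with a two-finger parallel gripper is mounted at the origin on the work surface. World frame = base frame: x ahead of the robot, y to its left, z up, the work surface at z = 0. Lengths are in mm, angles in rad, forces in N, time in s.
With the tool pointing down it reaches from about 350 to 775 mm from the base axis. Payload 7.3 kg.
Tool frame: the origin (TCP) lies on the front face of the gripper's body, between the roots of the fingers; the fingertips stand 66 mm ahead of it and the grasp point (between the pads) lies 47 mm ahead of it (bot.tip_extent is the distance from the TCP to the fingertips, in mm); z points along the fingers, y is the line along which they close (so a half turn about z gives the same grasp; the last joint's range is limited). The gripper opens to 92 mm and grips with 3 to 60 N. Pads are 19 mm wide; open, the fingers measure 130 mm over their backs; the gripper's body (75 mm by 190 mm) begins 47 mm behind the grasp point.
Start: joints at [0.999, 0.342, 1.524, -0, 1.275, -0.146], TCP at [216.836, 478.143, 292.241] pointing down, gripper open.
Joint ranges: [-2.53, 2.53], [-0.77, 2.02], [0.04, 2.7], [-1, 4.14], [0.28, 2.66], [-3.11, 3.11]. Speed limits (rad/s): [2.57, 2.57, 3.14, 3.14, 3.14, 3.14].

## Interface

Orientations are given as [roll, pitch, yaw] about the fixed x, y, z axes, in that order (R = Rz(yaw) Ry(pitch) Rx(roll)).
In Python, from plant import readout, viewer, order, bot gives the robot as it stands.
- The arm moves only by the shell command python3 -m creep 'ROWS'. ROWS is text: rows parted by semicolons, each of 7 numbers parted by spaces: the shift along the world's x, y, z in m, then the turn, a rotation vector about the world's x, y, z in rad, then the opening in per cent of the stroke, from 0 (shut) to 100 (fully open). A call has 1 to 8 rows; each row shifts and turns the commanded pose from where the row before left it; what a row does not reach is not made up. A row lasts 1/12 s, in which the tool goes at most 41.7 mm and 7.16 degrees, less where a joint would pass 70% of its speed; a pose out of reach is approached as far as the arm can. A call is refused whole if a number of a shift passes 0.0417 or a number of a turn 0.125, either way. A call with a gripper value outside its range is refused whole. The fingers move at their own pace and stop on an object; the grip force is fixed at half the most. Time passes only in rows, so rows that do not move let the fingers close. It gives the time, the measured TCP pose, the force, the opening and the grip force at its end, in the units of the state.
- readout.get_obs(): the state, without advancing time (a new reading comes with each control period).
- viewer.capture(name): name is "side" or "top"; returns the picture (384x512x3 uint8, red, green, blue); there is no depth.
- viewer.camera_info(name): a dict with "fx", "fy", "cx", "cy" (pixels), "D" ([k1, k2, p1, p2, k3] as OpenCV has them; the pictures are not rectified), "origin" and "rotation" of the camera in the world. Camera axes: x right, y up, looking along -z (the intrinsics and any distortion apply to the point x, -y, -z); pixel columns grow to the right and rows downward; lengths in mm; the calibration is good to about 2 mm. A picture is of the moment at which its call begins. camera_info takes no time and is no camera call.
- order.close_job(): hands the job in; it is judged then, once.
The state is a dict: "time": time; "joint_positions": joint angles; "dq": joint speeds; "tau": joint torques, N m; "tool_pos": TCP position; "tcp_rot": TCP orientation; "contact_force": force on the tool from outside, world axes, zero at the start; "moment": the same for the moment, N m; "grip_width": finger opening in mm; "finger_force": force on a finger pad.
Only numpy, scipy, OpenCV 4.12 (cv2) and the standard library are available. Lean on these libraries where they do the work, as an engineer would, in place of code of your own. Each camera call takes 0.05 s, during which the arm holds its last target. There are 200 camera calls.

## Working session

There is one attempt and no reset: what is moved stays moved. The work goes in short steps, Python scripts to look and compute and a shell command to move; the robot and the scene stay as the last step left them, time stands still between calls to the robot, and variables do not carry over. Pictures are saved under pics/ and viewed, at most 10 in all, crops included, and the job is handed in when it is done.

```bash
mkdir -p pics; ls; python3 - <<'E'
from plant import readout, viewer, order, bot
import cv2
for n in("side","top"):
    im=viewer.capture(n); cv2.imwrite(f"pics/{n}0.png",im[:,:,::-1])
    print(n,viewer.camera_info(n))
print(readout.get_obs())
E
```

```text
pics
side {'fx': 481.6677880058081, 'fy': 481.6677880058081, 'cx': 256.9788256596369, 'cy': 192.61003620716207, 'D': array([-0.07217268,  0.        ,  0.        ,  0.        ,  0.        ]), 'origin': array([ 420.32619769, -853.34716768, 1084.0538751 ]), 'rotation': array([ 0.79226978,  0.00605369, -0.15069257])}
top {'fx': 350.2623136958717, 'fy': 350.2623136958717, 'cx': 252.9288845706718, 'cy': 187.36127015804652, 'D': array([0.01521939, 0.        , 0.        , 0.        , 0.        ]), 'origin': array([508.17678552, 140.81430682, 898.9182692 ]), 'rotation': array([ 0.06030932, -0.00661664, -1.6013223 ])}
{'time': 0.1, 'joint_positions': array([ 9.98986137e-01,  3.42651790e-01,  1.52491024e+00,  2.27437158e-05,
        1.27541726e+00, -1.46010100e-01]), 'dq': array([ 0.00048151, -0.00245454, -0.00224646, -0.00182412,  0.00148429,
       -0.00065804]), 'tau': array([ 1.96515946e-03, -4.32004809e+01, -2.44695801e+01,  7.20659690e-02,
        5.26403252e-02, -6.97419227e-05]), 'tool_pos': array([216.68121898, 477.89928195, 291.61898484]), 'tcp_rot': array([-3.14022394e+00, -2.23261531e-04,  2.71578578e+00]), 'contact_force': array([ 0.50242728,  0.45742002, -0.69363414]), 'moment': array([-0.01985738,  0.01417485, -0.01944459]), 'finger_force': 0.0, 'grip_width': 91.81465672773037}
```

View pics/side0.png

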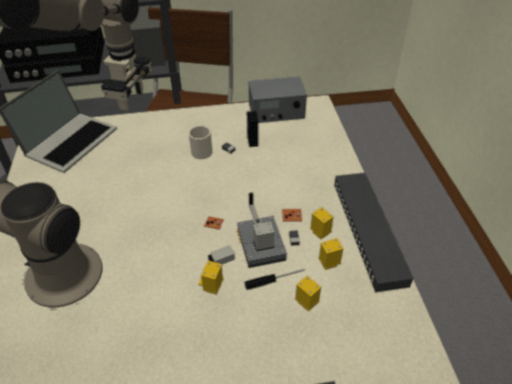

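View pics/top0.png

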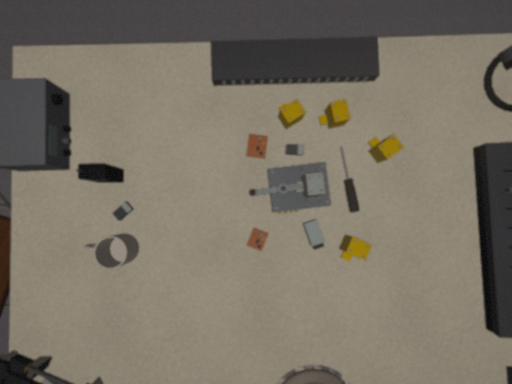

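The side view shows the dock near (262,240), with the can at (264,235) and the latch knob at (251,198). In the top view the dock is at (300,187), the can at (316,184) and the knob at (252,192). The five can-like candidates in the top view are grey (316,184) and yellow (291,112), (338,112), (387,147) and (355,247). Only the grey one is aluminium and sits in the dock under the latch, so that is the module. I'll confirm it in an enlarged crop.

```bash
cat > h.py <<'E'
import numpy as np, cv2
from scipy.spatial.transform import Rotation as R
from plant import readout, viewer, bot
def cam(n):
    c=viewer.camera_info(n); K=np.array([[c['fx'],0,c['cx']],[0,c['fy'],c['cy']],[0,0,1]])
    return K,c['D'],np.array(c['origin']),R.from_euler('xyz',c['rotation']).as_matrix()
def ray(n,p):
    K,D,o,M=cam(n); q=cv2.undistortPoints(np.array([[p]],float),K,D)[0,0]
    return o,M@np.array([q[0],-q[1],-1])
def plane(n,p,z):
    o,d=ray(n,p); return o+d*(z-o[2])/d[2]
def proj(n,P):
    K,D,o,M=cam(n); q=(np.atleast_2d(P)-o)@M*[1,-1,-1]
    return cv2.projectPoints(q,np.zeros(3),np.zeros(3),K,D)[0][:,0]
def two(p,q):
    A=[];b=[]
    for n,x in(("top",p),("side",q)):
        o,d=ray(n,x); d=d/np.linalg.norm(d); m=np.eye(3)-np.outer(d,d); A.append(m);b.append(m@o)
    return np.linalg.lstsq(np.vstack(A),np.hstack(b),rcond=None)[0]
E
python3 - <<'E'
from h import *
a=cv2.imread('pics/top0.png')[145:225,235:345]; b=cv2.imread('pics/side0.png')[185:275,225:300]
a=cv2.resize(a,None,fx=5,fy=5,interpolation=cv2.INTER_CUBIC)[:400,:550]; b=cv2.resize(b,None,fx=3.3,fy=4.4444,interpolation=cv2.INTER_CUBIC)[:400,:247]
cv2.imwrite('pics/crop0.png',np.hstack([a,b]))
print(plane('top',(252,192),96),plane('top',(316,184),106),two((252,191.5),(251,196)))
# can top: bright grey mask
g=cv2.imread('pics/top0.png')[145:225,235:345].astype(int); print(g[38,75:95].tolist())
E
```

```text
[545.88075477 136.480352    96.        ] [559.20281362  -9.28838778 106.        ] [547.14643109 136.42036356  86.29936637]
[[115, 123, 119], [114, 121, 118], [117, 124, 121], [115, 122, 121], [115, 123, 121], [118, 125, 123], [118, 125, 122], [119, 125, 121], [115, 123, 121], [113, 121, 118], [115, 123, 121], [117, 122, 122], [113, 121, 118], [111, 118, 116], [101, 104, 104], [93, 93, 94], [90, 91, 92], [93, 96, 99], [108, 118, 123], [114, 128, 136]]
```

View pics/crop0.png

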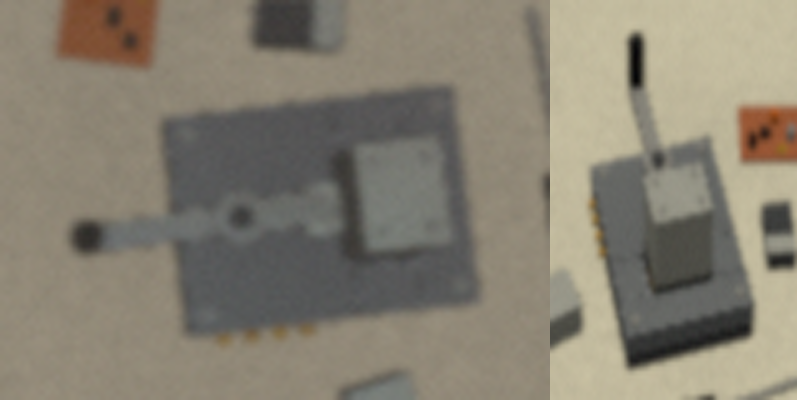

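The crop confirms it. The grey can is at crop (402,196), seated in the dock with the latch toe at (325,207), the latch pivot at (242,216) and the knob top at (88,236).

```bash
python3 - <<'E'
from h import *
t=lambda x,y:(235+(x+.5)/5-.5,145+(y+.5)/5-.5)
D=np.array([plane('top',t(*p),36) for p in[(165,118),(452,88),(480,300),(187,335)]])
C=np.array([plane('top',t(*p),106) for p in[(354,148),(440,137),(450,243),(365,254)]])
print(D.round(1));print(C.round(1),C.mean(0))
ex=D[0]+D[1]-D[2]-D[3]; print('dock yaw',np.degrees(np.arctan2(ex[1],ex[0])), [np.linalg.norm(D[i]-D[i-1]).round(1) for i in range(4)])
ey=D[0]+D[3]-D[1]-D[2]; print(np.degrees(np.arctan2(ey[1],ey[0]))-90)
cx=C[0]+C[1]-C[2]-C[3];cy=C[0]+C[3]-C[1]-C[2];print('can',np.degrees(np.arctan2(cx[1],cx[0])),np.degrees(np.arctan2(cy[1],cy[0]))-90)
yaw=(np.arctan2(ex[1],ex[0])+np.arctan2(ey[1],ey[0])-np.pi/2)/2
ax=R.from_euler('z',yaw).as_matrix()
o=D.mean(0)+ax@[0,42.5,0]; print('yaw',np.degrees(yaw),'origin from dock',o,'socket',o+ax@[0,-70,0])
p=plane('top',t(242,216),60);k=plane('top',t(88,236),96);print('pivot',p,'knob',k,np.linalg.norm((k-p)[:2]),np.degrees(np.arctan2(*(k-p)[1::-1]))-90)
s=lambda x,y:(225+x/3.3,185+y/4.444)
print('side knobtop',plane('side',s(636-550,40),96),'cantop',np.mean([plane('side',s(x-550,y),106) for x,y in[(645,172),(700,165),(712,207),(652,220)]],0))
q=readout.get_obs();print(R.from_euler('xyz',q['tcp_rot']).as_matrix().round(3))
E
```

```text
[[606.5  95.7  36. ]
 [617.2 -47.1  36. ]
 [511.8 -56.4  36. ]
 [499.   88.5  36. ]]
[[582.3  13.9 106. ]
 [586.1 -25.4 106. ]
 [537.7 -27.9 106. ]
 [533.9  10.8 106. ]] [559.9944255   -7.15811928 106.        ]
dock yaw 4.445782598191791 [np.float64(107.8), np.float64(143.2), np.float64(105.8), np.float64(145.4)]
4.669450491097081
can 3.291432253610102 5.611355326803945
yaw 4.55761654464444 origin from dock [555.25448788  62.5546271   36.        ] socket [560.81679669  -7.22402809  36.        ]
pivot [555.41195463  61.59919962  60.        ] knob [546.326097   136.00765816  96.        ] 74.96113333766625 6.9618006169113045
side knobtop [546.90240779 134.93233664  96.        ] cantop [560.52215119  -8.72869494 106.        ]
[[-0.911  0.413 -0.001]
 [ 0.413  0.911 -0.001]
 [ 0.    -0.001 -1.   ]]
```

```bash
python3 -m creep '.0206 -.0214 -.005 0 0 -.064 50;.0206 -.0214 -.005 0 0 -.064 50;.0206 -.0214 -.005 0 0 -.064 50;.0206 -.0214 -.005 0 0 -.064 50;.0206 -.0214 -.005 0 0 -.064 50;.0206 -.0214 -.005 0 0 -.064 50;.0206 -.0214 -.005 0 0 -.064 50;.0206 -.0214 -.005 0 0 -.064 50'
python3 -m creep '.0206 -.0214 -.005 0 0 -.064 50;.0206 -.0214 -.005 0 0 -.064 50;.0206 -.0214 -.005 0 0 -.064 50;.0206 -.0214 -.005 0 0 -.064 50;.0206 -.0214 -.005 0 0 -.064 50;.0206 -.0214 -.005 0 0 -.064 50;.0206 -.0214 -.005 0 0 -.064 50;.0206 -.0214 -.005 0 0 -.064 50'
python3 -m creep '0 0 0 0 0 0 50;0 0 0 0 0 0 50;0 0 0 0 0 0 50'
```

```text
time: 0.77
tool_pos: [382.3, 305.7, 251.8]
tcp_rot: [-3.141, -0.0, 2.201]
contact_force: [0.4, 1.9, 0.6]
grip_width: 46.8
finger_force: 0.0
time: 1.43
tool_pos: [547.1, 134.5, 211.6]
tcp_rot: [-3.141, -0.0, 1.688]
contact_force: [-0.5, -0.8, 0.3]
grip_width: 45.9
finger_force: 0.0
time: 1.68
tool_pos: [545.8, 136.0, 211.8]
tcp_rot: [-3.14, -0.0, 1.692]
contact_force: [-0.7, -0.4, 0.8]
grip_width: 46.0
finger_force: 0.0
```

```bash
python3 -m creep '0 0 -.02 0 0 0 50;0 0 -.02 0 0 0 50;0 0 -.02 0 0 0 50;0 0 -.015 0 0 0 50;0 0 -.01 0 0 0 50;0 0 0 0 0 0 50'
python3 - <<'E'
from h import *
a=viewer.capture('top')[145:225,235:345]; b=viewer.capture('side')[165:275,225:320]
a=cv2.resize(a,(550,400),interpolation=cv2.INTER_CUBIC); b=cv2.resize(b,(245,400),interpolation=cv2.INTER_CUBIC)
cv2.imwrite('pics/k1.png',np.hstack([a,b])[:,:,::-1])
E
```

```text
time: 2.18
tool_pos: [544.8, 136.6, 125.5]
tcp_rot: [-3.138, -0.0, 1.694]
contact_force: [0.1, -0.9, -0.1]
grip_width: 46.1
finger_force: 0.0
```

View pics/k1.png

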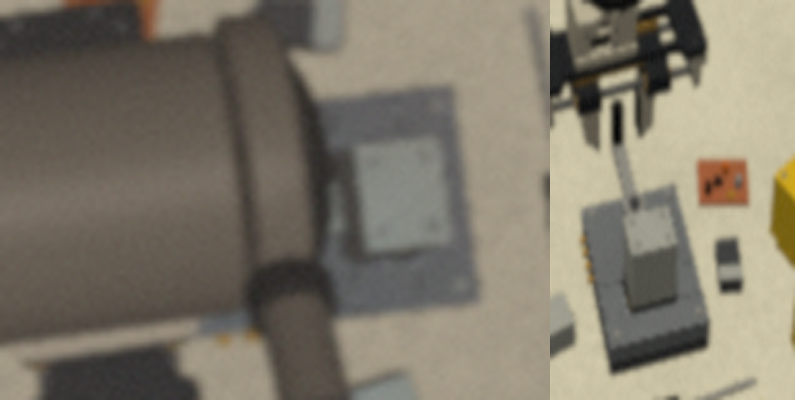

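The side half shows the knob at crop (617,122), between the two fingers at (592,125) and (643,125), so I'm closing on it.

```bash
python3 -m creep '0 0 0 0 0 0 10;0 0 0 0 0 0 10;0 0 0 0 0 0 10;0 0 0 0 0 0 10;0 0 0 0 0 0 10'
python3 - <<'E'
import numpy as np
c=np.array([555.3,62]);k0=np.array([546.2,136.2])
r=75;a0=np.arctan2(*(k0-c)[::-1]);
for i,a in enumerate(np.linspace(a0,np.radians(186.5),17)):
    p=c+r*np.array([np.cos(a),np.sin(a)])
    if i: print(i,((p-q)/1000).round(4),round(a-al,4))
    q=p;al=a
E
```

```text
time: 2.7
tool_pos: [546.6, 135.7, 127.7]
tcp_rot: [3.141, -0.0, 1.692]
contact_force: [-1.9, -0.0, 0.8]
grip_width: 17.3
finger_force: 1.1
1 [-0.0072 -0.0012] 0.0976
2 [-0.0071 -0.0019] 0.0976
3 [-0.0068 -0.0026] 0.0976
4 [-0.0065 -0.0033] 0.0976
5 [-0.0062 -0.0039] 0.0976
6 [-0.0058 -0.0045] 0.0976
7 [-0.0053 -0.005 ] 0.0976
8 [-0.0048 -0.0055] 0.0976
9 [-0.0042 -0.006 ] 0.0976
10 [-0.0036 -0.0063] 0.0976
11 [-0.003  -0.0067] 0.0976
12 [-0.0023 -0.0069] 0.0976
13 [-0.0017 -0.0071] 0.0976
14 [-0.001  -0.0073] 0.0976
15 [-0.0002 -0.0073] 0.0976
16 [ 0.0005 -0.0073] 0.0976
```

```bash
python3 -m creep '0 0 0 0 0 0 5;0 0 0 0 0 0 5;0 0 0 0 0 0 5'
python3 -m creep '-.0072 -.0012 0 0 0 .0976 5;-.0071 -.0019 0 0 0 .0976 5;-.0068 -.0026 0 0 0 .0976 5;-.0065 -.0033 0 0 0 .0976 5'
```

```text
time: 2.95
tool_pos: [546.5, 135.7, 127.6]
tcp_rot: [3.141, -0.0, 1.692]
contact_force: [-0.6, -0.3, 4.0]
grip_width: 15.3
finger_force: 30.0
time: 3.28
tool_pos: [518.9, 127.2, 127.6]
tcp_rot: [3.14, -0.0, 2.087]
contact_force: [0.2, 3.3, 2.3]
grip_width: 15.5
finger_force: 30.0
```

```bash
python3 -m creep '-.0062 -.0039 0 0 0 .0976 5;-.0058 -.0045 0 0 0 .0976 5;-.0053 -.005 0 0 0 .0976 5;-.0048 -.0055 0 0 0 .0976 5;-.0042 -.006 0 0 0 .0976 5;-.0036 -.0063 0 0 0 .0976 5'
python3 -m creep '-.003 -.0067 0 0 0 .0976 5;-.0023 -.0069 0 0 0 .0976 5;-.0017 -.0071 0 0 0 .0976 5;-.001 -.0073 0 0 0 .0976 5'
python3 -m creep '-.0002 -.0036 0 0 0 .048 5;-.0001 -.0037 0 0 0 .048 5;0 0 0 0 0 0 5'
```

```text
time: 3.78
tool_pos: [488.3, 96.1, 127.5]
tcp_rot: [3.141, -0.001, 2.673]
contact_force: [-2.3, 3.9, 4.3]
grip_width: 15.0
finger_force: 30.0
time: 4.12
tool_pos: [480.2, 68.0, 127.5]
tcp_rot: [3.141, -0.001, 3.063]
contact_force: [-2.9, 4.8, 5.1]
grip_width: 15.3
finger_force: 30.0
time: 4.37
tool_pos: [480.0, 60.2, 127.5]
tcp_rot: [3.141, -0.001, -3.126]
contact_force: [-3.7, 2.0, 5.8]
grip_width: 15.3
finger_force: 30.0
```

```bash
for i in 1 ; do python3 -m creep '0 -.002 0 0 0 .026 5;0 -.002 0 0 0 .026 5;0 0 0 0 0 0 5;0 0 0 0 0 0 5'; done
python3 -m creep '.0003 -.002 0 0 0 .026 5;0 0 0 0 0 0 5;0 0 0 0 0 0 5'
```

```text
time: 4.7
tool_pos: [480.2, 56.5, 127.5]
tcp_rot: [3.141, -0.001, -3.076]
contact_force: [-3.1, 2.1, 5.7]
grip_width: 15.5
finger_force: 30.0
time: 4.95
tool_pos: [480.3, 55.2, 127.5]
tcp_rot: [3.14, -0.001, -3.051]
contact_force: [-3.9, 7.8, 6.5]
grip_width: 15.2
finger_force: 30.0
```

```bash
python3 -m creep '.0002 -.002 0 0 0 0 5;0 0 0 0 0 0 5;0 0 0 0 0 0 5'
```

```text
time: 5.2
tool_pos: [480.3, 54.8, 127.5]
tcp_rot: [3.137, -0.001, -3.051]
contact_force: [-3.5, 17.0, 6.7]
grip_width: 15.2
finger_force: 30.0
```

```bash
python3 -m creep '0 .001 0 0 0 0 40;0 0.001 0 0 0 0 45;0 0 0 0 0 0 45;0 0 .015 0 0 0 45;0 0 .02 0 0 0 45;0 0 .02 0 0 0 45;0 0 .02 0 0 0 45'
python3 -m creep '.0058 -.0045 0 0 0 -.113 100;.0058 -.0045 0 0 0 -.113 100;.0058 -.0045 0 0 0 -.113 100;.0058 -.0045 0 0 0 -.113 100;.0058 -.0045 0 0 0 -.113 100;.0058 -.0045 0 0 0 -.113 100;.0058 -.0045 0 0 0 -.113 100'
python3 -m creep '.0058 -.0045 0 0 0 -.113 100;.0058 -.0045 0 0 0 -.113 100;.0058 -.0045 0 0 0 -.113 100;.0058 -.0045 0 0 0 -.113 100;.0058 -.0045 0 0 0 -.113 100;.0058 -.0045 0 0 0 -.113 100;.0058 -.0045 0 0 0 -.113 100;0 0 0 0 0 0 100'
python3 -m creep '0 0 0 0 0 0 100;0 0 0 0 0 0 100'
python3 - <<'E'
from h import *
a=viewer.capture('top')[145:225,235:345]; b=viewer.capture('side')[165:275,225:320]
cv2.imwrite('pics/s2.png',b[:,:,::-1])
a=cv2.resize(a,(330,240),interpolation=cv2.INTER_CUBIC); b=cv2.resize(b,(456,528),interpolation=cv2.INTER_CUBIC)
cv2.imwrite('pics/c2.png',np.hstack([np.vstack([a,np.zeros((288,330,3),np.uint8)]),b])[:,:,::-1])
E
```

```text
time: 5.78
tool_pos: [481.1, 53.8, 202.9]
tcp_rot: [-3.141, -0.001, -3.051]
contact_force: [-0.0, 0.8, 0.2]
grip_width: 41.4
finger_force: 0.0
time: 6.37
tool_pos: [522.0, 22.1, 202.1]
tcp_rot: [-3.141, 0.0, 2.435]
contact_force: [-0.2, -0.4, 0.1]
grip_width: 83.3
finger_force: 0.0
time: 7.03
tool_pos: [563.2, -10.0, 202.0]
tcp_rot: [3.141, 0.001, 1.645]
contact_force: [0.0, 0.5, -0.7]
grip_width: 91.9
finger_force: 0.0
time: 7.2
tool_pos: [562.0, -8.8, 202.0]
tcp_rot: [-3.141, -0.0, 1.653]
contact_force: [0.3, 0.0, 0.7]
grip_width: 91.8
finger_force: 0.0
```

View pics/c2.png

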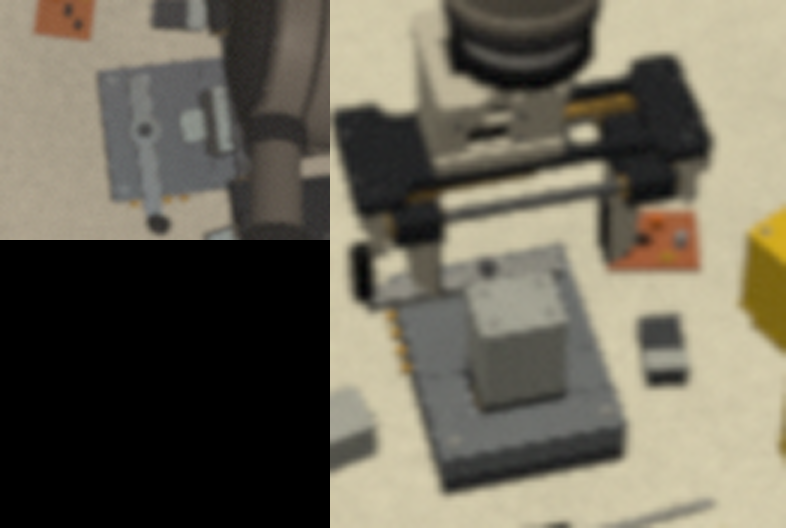

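The latch now points at the robot, with the knob at side crop (362,272) and lined up with the dock in the top view. The can is between the open fingers, with its top centre at crop (517,300). I'm descending to grip it.

```bash
python3 -m creep '-.0015 .0013 -.015 0 0 0 100;0 0 -.015 0 0 0 100;0 0 -.015 0 0 0 100;0 0 -.015 0 0 0 100;0 0 -.012 0 0 0 100;0 0 -.01 0 0 0 100;0 0 0 0 0 0 100;0 0 0 0 0 0 100'
python3 -m creep '0 0 0 0 0 0 60;0 0 0 0 0 0 45;0 0 0 0 0 0 45;0 0 0 0 0 0 45;0 0 0 0 0 0 45;0 0 0 0 0 0 40;0 0 0 0 0 0 40;0 0 0 0 0 0 40'
```

```text
time: 7.97
tool_pos: [560.7, -7.3, 120.1]
tcp_rot: [-3.141, -0.0, 1.651]
contact_force: [-0.1, -0.1, -0.2]
grip_width: 91.9
finger_force: 0.0
time: 8.63
tool_pos: [560.6, -7.5, 120.3]
tcp_rot: [-3.141, 0.0, 1.65]
contact_force: [-2.7, 0.1, 1.8]
grip_width: 49.8
finger_force: 30.0
```

```bash
cat > rock.py <<'E'
import numpy as np,sys
def tab(a0,a1,piv,r0,n,yaw=4.7):   # r0: TCP at angle a0 relative to socket in dock xz; piv likewise
    Y=np.radians(yaw);A=np.radians(np.linspace(a0,a1,n+1));prev=None;out=[]
    for a in A:
        d=a-A[0];v=np.array(r0,float)-piv
        p=np.array([v[0]*np.cos(d)+v[1]*np.sin(d),-v[0]*np.sin(d)+v[1]*np.cos(d)])+piv
        if prev is not None:
            s=(p-prev)/1000;w=(A[1]-A[0]); out.append(f"{s[0]*np.cos(Y):.4f} {s[0]*np.sin(Y):.4f} {s[1]:.4f} {-w*np.sin(Y):.4f} {w*np.cos(Y):.4f} 0 40")
        prev=p
    print('\n'.join(out),p); return p
if __name__=='__main__':
    tab(0,7,(25,0),(0,84),6); print(); tab(0,-7,(-25,0),(0,84),6)
E
python3 rock.py
```

```text
0.0017 0.0001 0.0005 -0.0017 0.0203 0 40
0.0017 0.0001 0.0005 -0.0017 0.0203 0 40
0.0017 0.0001 0.0004 -0.0017 0.0203 0 40
0.0017 0.0001 0.0004 -0.0017 0.0203 0 40
0.0017 0.0001 0.0004 -0.0017 0.0203 0 40
0.0018 0.0001 0.0003 -0.0017 0.0203 0 40 [10.42337105 86.42061032]

-0.0017 -0.0001 0.0005 0.0017 -0.0203 0 40
-0.0017 -0.0001 0.0005 0.0017 -0.0203 0 40
-0.0017 -0.0001 0.0004 0.0017 -0.0203 0 40
-0.0017 -0.0001 0.0004 0.0017 -0.0203 0 40
-0.0017 -0.0001 0.0004 0.0017 -0.0203 0 40
-0.0018 -0.0001 0.0003 0.0017 -0.0203 0 40 [-10.42337105  86.42061032]
```

```bash
python3 -m creep '.0017 .0001 .0005 -.0017 .0203 0 40;.0017 .0001 .0005 -.0017 .0203 0 40;.0017 .0001 .0004 -.0017 .0203 0 40;0 0 0 0 0 0 40'
```

```text
time: 8.97
tool_pos: [565.8, -7.1, 121.4]
tcp_rot: [-3.078, -0.0, 1.65]
contact_force: [-4.0, 0.4, 2.4]
grip_width: 50.0
finger_force: 30.0
```

```bash
python3 -m creep '.0017 .0001 .0004 -.0017 .0203 0 40;.0017 .0001 .0004 -.0017 .0203 0 40;.0018 .0001 .0003 -.0017 .0203 0 40;0 0 0 0 0 0 40;0 0 0 0 0 0 40'
python3 - <<'E'
from h import *
b=viewer.capture('side')[190:280,225:320]
b=cv2.resize(b,(570,540),interpolation=cv2.INTER_CUBIC); cv2.imwrite('pics/r3.png',b[:,:,::-1])
E
```

```text
time: 9.38
tool_pos: [570.8, -6.7, 122.3]
tcp_rot: [-3.019, 0.0, 1.65]
contact_force: [-1.2, 1.0, -2.9]
grip_width: 49.9
finger_force: 30.0
```

View pics/r3.png

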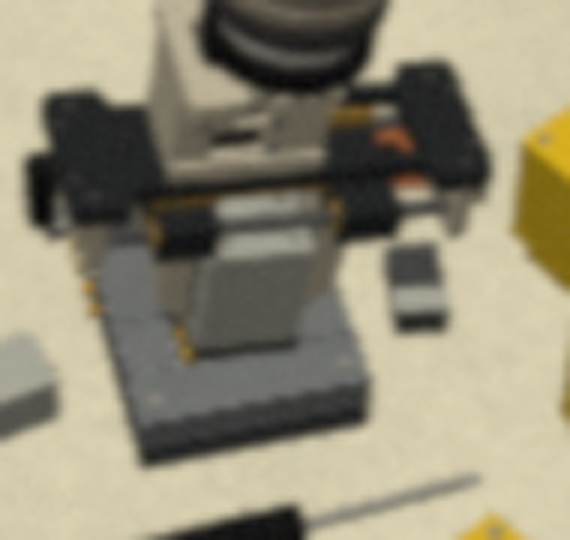

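The can, with edges from (220,245) to (192,345), is tilted away from the robot. Its far lower edge is on the dock and its near edge is lifted at (192,352). Next I rock back through upright to the near side.

```bash
python3 -m creep '-.0018 -.0001 -.0003 .0017 -.0203 0 40;-.0017 -.0001 -.0004 .0017 -.0203 0 40;-.0017 -.0001 -.0004 .0017 -.0203 0 40;-.0017 -.0001 -.0004 .0017 -.0203 0 40;-.0017 -.0001 -.0005 .0017 -.0203 0 40;-.0017 -.0001 -.0005 .0017 -.0203 0 40;0 0 0 0 0 0 40'
python3 -m creep '-.0017 -.0001 .0005 .0017 -.0203 0 40;-.0017 -.0001 .0005 .0017 -.0203 0 40;-.0017 -.0001 .0004 .0017 -.0203 0 40;-.0017 -.0001 .0004 .0017 -.0203 0 40;-.0017 -.0001 .0004 .0017 -.0203 0 40;-.0018 -.0001 .0003 .0017 -.0203 0 40;0 0 0 0 0 0 40;0 0 0 0 0 0 40'
python3 rock.py >/dev/null; python3 - <<'E'
from rock import tab
import numpy as np
from h import *
b=viewer.capture('side')[190:280,225:320]
b=cv2.resize(b,(570,540),interpolation=cv2.INTER_CUBIC); cv2.imwrite('pics/r4.png',b[:,:,::-1])
# ratchet: from -7 to +7 about far foot corner (held by pad), then back about near foot corner
def corner(p,a,x,z=-98):  # module point x,z rel. TCP at tilt a
    a=np.radians(a); return np.array(p)+[x*np.cos(a)+z*np.sin(a),-x*np.sin(a)+z*np.cos(a)]
p=np.array([-10.42,86.42])
for a,x in((-7,18),(7,-18)):
    c=corner(p,a,x,-94); p=tab(a,-a,c,p,7); print([corner(p,-a,s)[1].round(1) for s in(-18,18)])
E
```

```text
time: 10.02
tool_pos: [560.2, -7.5, 120.8]
tcp_rot: [3.14, 0.0, 1.65]
contact_force: [-0.5, 1.4, 0.6]
grip_width: 49.8
finger_force: 30.0
time: 10.68
tool_pos: [549.6, -8.3, 122.3]
tcp_rot: [3.022, -0.001, 1.65]
contact_force: [-4.3, -2.9, -2.3]
grip_width: 50.1
finger_force: 30.0
0.0032 0.0003 0.0010 -0.0029 0.0348 0 40
0.0032 0.0003 0.0009 -0.0029 0.0348 0 40
0.0032 0.0003 0.0007 -0.0029 0.0348 0 40
0.0033 0.0003 0.0006 -0.0029 0.0348 0 40
0.0033 0.0003 0.0005 -0.0029 0.0348 0 40
0.0033 0.0003 0.0004 -0.0029 0.0348 0 40
0.0033 0.0003 0.0003 -0.0029 0.0348 0 40 [12.49143656 90.80729636]
[np.float64(-4.3), np.float64(-8.7)]
-0.0032 -0.0003 0.0010 0.0029 -0.0348 0 40
-0.0032 -0.0003 0.0009 0.0029 -0.0348 0 40
-0.0032 -0.0003 0.0007 0.0029 -0.0348 0 40
-0.0033 -0.0003 0.0006 0.0029 -0.0348 0 40
-0.0033 -0.0003 0.0005 0.0029 -0.0348 0 40
-0.0033 -0.0003 0.0004 0.0029 -0.0348 0 40
-0.0033 -0.0003 0.0003 0.0029 -0.0348 0 40 [-10.42        95.19459273]
[np.float64(-4.3), np.float64(0.1)]
```

View pics/r4.png

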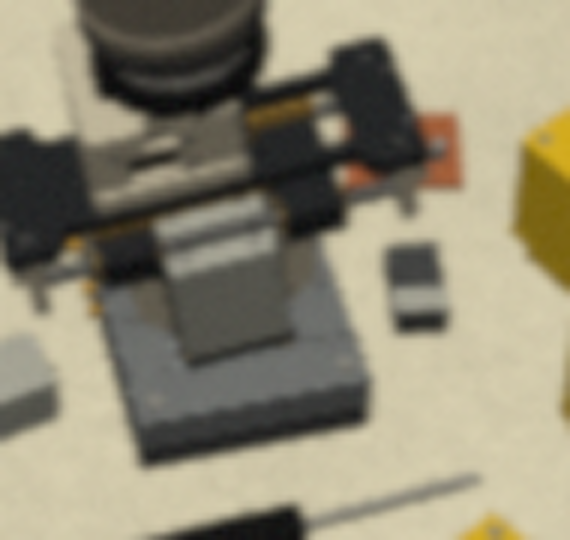

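The can now leans towards the robot, with its top at (218,250) and base at (240,350), and measures −6.9°. I'm continuing to rock, now letting the foot walk up.

```bash
python3 -m creep '.0032 .0003 .001 -.0029 .0348 0 40;.0032 .0003 .0009 -.0029 .0348 0 40;.0032 .0003 .0007 -.0029 .0348 0 40;.0033 .0003 .0006 -.0029 .0348 0 40;.0033 .0003 .0005 -.0029 .0348 0 40;.0033 .0003 .0004 -.0029 .0348 0 40;.0033 .0003 .0003 -.0029 .0348 0 40;0 0 0 0 0 0 40'
python3 -m creep '-.0032 -.0003 .001 .0029 -.0348 0 40;-.0032 -.0003 .0009 .0029 -.0348 0 40;-.0032 -.0003 .0007 .0029 -.0348 0 40;-.0033 -.0003 .0006 .0029 -.0348 0 40;-.0033 -.0003 .0005 .0029 -.0348 0 40;-.0033 -.0003 .0004 .0029 -.0348 0 40;-.0033 -.0003 .0003 .0029 -.0348 0 40;0 0 0 0 0 0 40'
```

```text
time: 11.4
tool_pos: [573.2, -6.2, 126.6]
tcp_rot: [-3.014, 0.001, 1.65]
contact_force: [-6.3, -3.1, 1.5]
grip_width: 49.4
finger_force: 30.0
time: 12.07
tool_pos: [550.1, -7.9, 131.7]
tcp_rot: [3.018, -0.001, 1.65]
contact_force: [-0.2, 0.4, -3.5]
grip_width: 50.0
finger_force: 30.0
```

```bash
python3 -m creep '.0026 .0002 .0008 -.0025 .0305 0 40;.0026 .0002 .0008 -.0025 .0305 0 40;.0026 .0002 .0007 -.0025 .0305 0 40;.0026 .0002 .0005 -.0025 .0305 0 40;0 0 0 0 0 0 40'
python3 -m creep '0 0 .004 0 0 0 40;0 0 .004 0 0 0 40;0 0 .004 0 0 0 40;0 0 .001 0 0 0 40;0 0 0 0 0 0 40;0 0 0 0 0 0 40;0 0 0 0 0 0 40'
python3 - <<'E'
from h import *
b=viewer.capture('side')[175:295,200:330]
b=cv2.resize(b,(650,600),interpolation=cv2.INTER_CUBIC); cv2.imwrite('pics/r5.png',b[:,:,::-1])
E
```

```text
time: 12.48
tool_pos: [562.9, -7.2, 134.7]
tcp_rot: [3.14, 0.0, 1.65]
contact_force: [0.7, -0.4, -1.7]
grip_width: 49.7
finger_force: 30.0
time: 13.07
tool_pos: [560.8, -7.3, 147.3]
tcp_rot: [-3.141, -0.0, 1.65]
contact_force: [1.0, -0.1, -1.7]
grip_width: 49.7
finger_force: 30.0
```

View pics/r5.png

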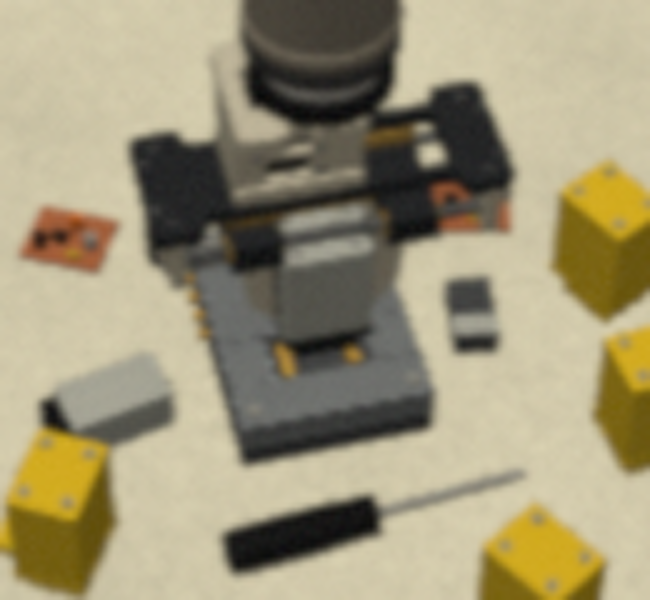

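The can is upright over the socket, with the brass pads visible at (285,360) and (353,352) and the black foot above them at (320,345). I'll check the height by projecting its lower corners.

```bash
python3 - <<'E'
from h import *
ax=R.from_euler('z',4.7,degrees=True).as_matrix();s=np.array([560.8,-7.4,0])
for z in(133,63,58,53):
    print(z,((proj('side',[s+ax@[x,-20,z] for x in(-25,25)])-[200,175])*5+2).round(0).tolist())
E
```

```text
133 [[283.0, 267.0], [375.0, 250.0]]
63 [[284.0, 352.0], [373.0, 335.0]]
58 [[284.0, 358.0], [373.0, 341.0]]
53 [[284.0, 364.0], [372.0, 347.0]]
```

```bash
python3 - <<'E'
from h import *
ax=R.from_euler('z',4.7,degrees=True).as_matrix();s=np.array([560.8,-7.4,0])
for z in(106,36,133,63): print(z,proj('side',[s+ax@[0,-20,z]])[0].round(1))
g0=cv2.imread('pics/side0.png',0); g1=cv2.cvtColor(viewer.capture('side'),cv2.COLOR_RGB2GRAY)
for u in(264,266): print(u,'seated rows 222+',g0[222:262,u].tolist(),'\nnow rows 215+',g1[215:255,u].tolist())
E
```

```text
106 [265.4 233. ]
36 [265.2 249.5]
133 [265.5 226.3]
63 [265.3 243.3]
264 seated rows 222+ [120, 139, 146, 148, 150, 149, 150, 149, 148, 148, 145, 134, 98, 77, 74, 75, 74, 76, 76, 76, 75, 73, 74, 76, 75, 69, 51, 54, 89, 101, 104, 102, 101, 104, 100, 92, 64, 52, 51, 50] 
now rows 215+ [36, 83, 139, 157, 149, 113, 87, 84, 118, 150, 159, 149, 111, 87, 81, 82, 84, 82, 82, 82, 83, 83, 82, 82, 82, 82, 74, 45, 21, 19, 42, 61, 65, 75, 97, 110, 111, 113, 112, 112]
266 seated rows 222+ [132, 143, 144, 147, 147, 146, 149, 151, 150, 149, 143, 118, 87, 75, 75, 76, 76, 75, 73, 73, 74, 76, 74, 74, 72, 66, 49, 64, 92, 102, 103, 101, 102, 102, 94, 70, 55, 52, 50, 40] 
now rows 215+ [50, 102, 142, 151, 134, 98, 77, 94, 141, 158, 158, 140, 104, 82, 82, 83, 82, 84, 83, 82, 81, 84, 81, 82, 83, 80, 66, 36, 14, 29, 51, 63, 70, 85, 105, 112, 112, 110, 112, 111]
```

The can has risen about 27–28 mm, so the foot is about 13 mm above the dock, as intended. The force reading is steady, so I'm handing in.

```bash
python3 -c "
from plant import order
print(order.close_job())"
```

```text
the job is handed in; nothing more can be done
None
```

The job is handed in: the latch was swung to its open stop, the module was rocked free (about 7° away, then about 7° back towards the robot, then further rocks), and it is held upright over its socket with the foot about 13 mm above the dock.

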